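Lift a toasted pita off the griddle with a turner and tip it onto a plate

ROBOT

A 7-joint arm with a two-finger parallel gripper is mounted at the origin on the work surface. World frame = base frame: x ahead of the robot, y to its left, z up, the work surface at z = 0. Lengths are in m, angles in degrees, forces in N, time in s.
With the tool pointing down it reaches from about 0.35 to 0.9 m from the base axis. Payload 7.2 kg.
Tool frame: the origin (TCP) lies between the finger pads; the fingertips stand r.tcp_to_tips ahead of it and the grasp point (between the pads) lies 6 mm ahead of it (r.tcp_to_tips is the distance from the TCP to the fingertips, in m); z points along the fingers, y is the line along which they close (so a half turn about z gives the same grasp; the last joint's range is limited). The gripper opens to 85 mm and grips with 20 to 120 N. Pads are 22 mm wide; open, the fingers measure 114 mm over their backs; the gripper's body (76 mm by 85 mm) begins 54 mm behind the grasp point. The pads swing forward as they close: fully open they stand 13 mm farther back than shut.
Start: joints at [-69.397, 23.554, -0.728, 91.456, 0.321, 64.991, -4.71], TCP at [0.259, 0.569, 0.256] pointing down, gripper open.
Joint ranges: [-169.25, 169.25], [-16.82, 113.86], [-84.01, 82.57], [7.8, 145.47], [-59.2, 239.2], [7.22, 106.19], [-163.78, 163.78]. Speed limits (degrees/s): [136.94, 136.94, 172.46, 172.46, 180, 180, 180].

INTERFACE

Orientations are given as [roll, pitch, yaw] about the fixed x, y, z axes, in that order (R = Rz(yaw) Ry(pitch) Rx(roll)).
In Python, from station import r gives the robot as it stands.
- The arm moves only by the shell command python3 nudge.py 'ROWS' [FORCE]. ROWS is rows parted by semicolons, their numbers by spaces, 1 to 5 of them, each of 5 numbers: dx, dy, dz in m, then a turn about the tool's z in degrees, then the opening from 0.0 (shut) to 1.0 (fully open); each row is the pose to reach, as a shift and turn from the pose commanded when the command began, along the tool's axes at that moment; what a row does not reach only later rows make up. A row lasts 1/8 s, in which the tool goes at most 0.0625 m and 10.7 degrees, less where a joint would pass 70% of its speed; a pose out of reach is approached as far as the arm can. The fingers move at their own pace and stop on an object; FORCE is the grip in N (left out, the last holds). Time passes only in rows, so rows that do not move let the fingers close. It prints the time, the measured TCP pose, the force, the opening and the grip force at its end.
- r.sense(): the state, without advancing time (a new reading comes with each control period).
- r.get_image(name): name is "scene" or "top" or "wrist"; returns a dict with "image" (480x640x3 uint8, blue, green, red), "mtx" (3x3 intrinsics, pixels), "position" and "orientation" of the camera in the world; the wrist camera has in their place "mount" (4x4, takes a point from camera to tool coordinates, whose origin is the TCP and whose axes are the flange's). Camera axes: x right, y down, z forward; pixel columns grow to the right and rows downward; lengths in m; the calibration is good to about 2 mm. A picture is of the moment at which its call begins: read the wrist's pose just before it. There is no depth.
- r.hand_in(): hands the job in; it is judged then, once.
The state is a dict: "t": time; "joint_positions": joint angles; "qd": joint speeds; "effort": joint torques, N m; "ee_pos": TCP position; "ee_rot": TCP orientation; "ft_force": force on the tool from outside, world axes, zero at the start; "moment": the same for the moment, N m; "finger_gap": opening from 0.0 (shut) to 1.0 (fully open); "grip_force": force on a finger pad.
Only numpy, scipy, OpenCV 4.12 (cv2) and the standard library are available. Lean on these libraries where they do the work, as an engineer would, in place of code of your own. Each camera call takes 0.05 s, during which the arm holds its last target. There are 200 camera calls.

TASK

Take the turner from the glass board, slide its blade under the toasted pita on the griddle, lift the pita and tip it off gently onto the white plate so that it lies flat inside the rim; do not touch the bread with the gripper. Then put the turner back on the glass board with its blade lying flat, let go, and leave everything else where it stands.

Things in the scene. Friction and masses are not known exactly. Their poses are not given: they have to be found in the camera images.
- griddle: Black cast-iron griddle on a wooden trivet, too heavy to move. Outside 240 (x) by 340 mm (y), loop handles at the y ends reach 188 mm from centre. Flat inside 224 (x) by 324 mm (y), 22 mm above the counter, with an upright lip 12 mm high, 8 mm thick on all four sides (inner faces at x = +-112, y = +-162 mm; top at 34 mm). Origin: centre of underside, on the counter; z up.
- griddle_surface (a point): Centre of the griddle's cooking surface, 22 mm above the counter; axes as griddle. A pita pushed over the iron slides until a lip stops it.
- pita: Crisp, stiff toasted round pita, golden with brown spots, 100 mm across, 10 mm thick, 30 to 65 g, on the griddle near its middle. Rounded edge: underside flat to 38 mm radius, then rising to the full 50 mm radius at half thickness (5 mm), so a thin edge can pass beneath. Origin: centre of the underside; z up.
- pita_center (a point): Centre of the pita, 5 mm above its underside.
- turner: Turner, 150 g. Flat slotted polished steel blade 90 (x) by 80 (y) by 2 mm, slippery: friction about 0.3 (bread on iron or plate 0.6). Behind it a narrow neck, then a black handle rise straight back at 30 degrees; handle 24 mm wide (y), 15 thick, 50 to 150 mm up the slope. Stands by itself on its flat blade. Origin: centre of the blade's underside; x to the front edge, z up from the blade.
- turner_grip (a point): Middle of the turner's handle, on its centre line, at (-131, 0, 52) mm in the turner's frame; handle 24 mm wide across y.
- turner_edge (a point): Middle of the blade's front edge, underside, at (45, 0, 0) mm in the turner's frame.
- plate: White round plate, loose, 450 g, 206 mm across, 20 mm high; flat inner floor about 80 mm in radius, 6 mm above the counter, then a sloping rim. Origin: centre of the underside; z up.
- plate_floor (a point): Centre of the plate's inner floor, 6 mm above the counter.
- board: Grey glass cutting board, 320 mm (its x) by 200 mm (its y), 5 mm thick, fixed. The turner stands on it at the start. It lies on one side of the griddle and the plate on the other; which is left and which is right varies. Origin: centre of the underside; z up.
- tomato: Half a tomato, cut face up, 70 mm across, 27 mm high, on the counter beyond the griddle. Origin: centre of the underside. Leave alone.
- dip_bowl: Blue bowl of dip, 104 mm across, 45 mm high, on the counter beyond the griddle. Origin: centre of the underside. Leave alone.
- salt_jar: Small clear salt jar with a steel lid, 44 mm across, 62 mm high, on the counter beyond the griddle. Origin: centre of the underside. Leave alone.

How it is judged (in metres and radians):
On the way, in this order (a step that is already met when the one before it is completed fails the run):
1. the pita is lifted clear of the griddle, lying on the turner's blade (contact force between pita and turner above 0.1 N and contact force between pita and griddle below 0.01 N and height (world z) of pita_center above 0.045 m and distance between pita_center and turner below 0.05 m), for 0.2 s.
2. the pita is tipped off: it meets the plate while the blade is tilted more than 17 degrees (contact force between pita and plate above 0.05 N and angle between turner's own z axis and vertical above 0.3 rad).
3. the pita lies flat inside the plate's rim, clear of the turner (horizontal distance between pita_center and plate_floor below 0.04 m and z of pita_center in the frame of plate_floor between 0 and 0.012 m and angle between the z axis of pita and the z axis of plate, either way round below 0.12 rad and angle between plate's own z axis and vertical below 0.08 rad and height (world z) of plate below 0.01 m and contact force between pita and turner below 0.01 N), for 0.2 s.
At the end, for the whole second after the job is handed in: Pita at rest on the plate's floor, flat within 7 degrees, its centre within 40 mm of the plate's, plate level; turner released and still on the glass board, blade flat within 6 degrees and its centre over the board; plate moved under 50 mm, tomato, bowl and jar under 30 mm (all of step 3 and linear speed of each of pita, turner, plate below 0.02 m/s and angular speed of each of pita, turner, plate below 0.15 rad/s and angle between turner's own z axis and vertical below 0.1 rad and z of turner in the frame of board between 0 and 0.01 m and x of turner in the frame of board between -0.16 and 0.16 m and y of turner in the frame of board between -0.1 and 0.1 m and contact force between turner and the fingers below 0.01 N); the robot touches nothing.
It fails at once if the gripper or arm touches the pita (contact force between pita and the fingers above 0.3 N or contact force between pita and the arm above 0.3 N).
It fails at once if the pita is dropped or flung (faster than 0.8 m/s, a fall of 3 cm) (linear speed of pita above 0.8 m/s).
It fails at once if the plate is shoved more than 50 mm (distance of plate from where it was at the start of the episode above 0.05 m).
It fails at once if the tomato, the bowl or the salt jar are moved more than 30 mm (distance of any of tomato, dip_bowl, salt_jar from where it was at the start of the episode above 0.03 m).
It also fails if it takes over 72 s, if anything falls off the work surface, if the arm or the gripper's body presses on something with over 40 N, if the wrist force passes 120 N, or if a joint passes its speed limit or range.

## Working session

There is one attempt and no reset: what is moved stays moved. The work goes in short steps, Python scripts to look and compute and a shell command to move; the robot and the scene stay as the last step left them, time stands still between calls to the robot, and variables do not carry over. Pictures are saved under pics/ and viewed, at most 10 in all, crops included, and the job is handed in when it is done.

```bash
ls; mkdir -p pics
python3 - <<'E'
from station import r
import cv2
s=r.sense();print(s['ee_pos'],s['ee_rot'],s['t'],r.tcp_to_tips)
for n in("scene","top"):
    d=r.get_image(n);cv2.imwrite(f"pics/{n}0.png",d["image"]);print(n,d["mtx"],d["position"],d["orientation"])
E
```

```text
nudge.py
pics
station.py
[0.25912221 0.56825486 0.25544873] [-1.79906871e+02  7.64283310e-03  1.55493973e+02] 0.0 0.025
scene [[480.70138079   0.         316.60158979]
 [  0.         480.70138079 242.64589368]
 [  0.           0.           1.        ]] [ 1.16307111 -0.03984747  0.98653824] [-1.47310063e+02  8.85199738e-02  8.54729752e+01]
top [[562.12136597   0.         325.06682461]
 [  0.         562.12136597 227.27652759]
 [  0.           0.           1.        ]] [ 0.41600697 -0.03157532  1.32253322] [-171.71280241    1.66784847  -91.25791485]
```
View pics/top0.png

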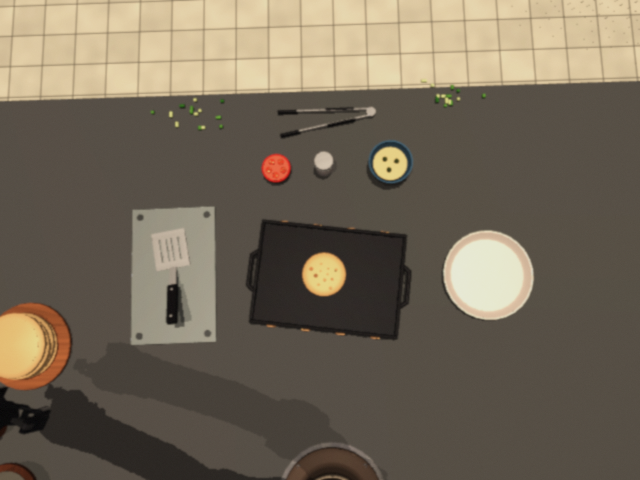

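View pics/scene0.png

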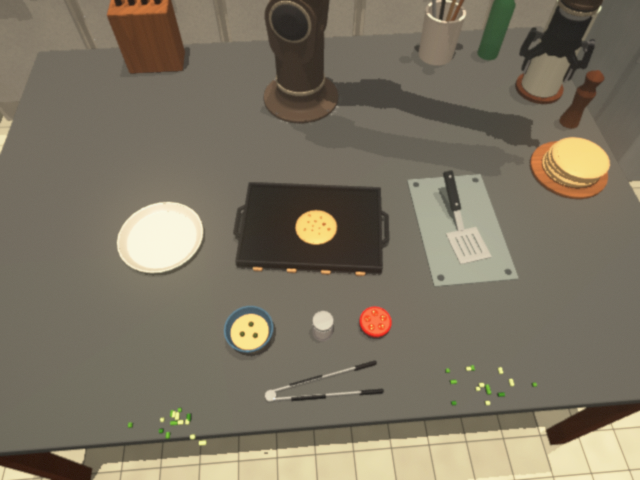

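Top view: the turner's blade is at about (170,250) with its handle running down to (172,322). The pita is at (324,274), the griddle centre at (330,279), the plate at (488,275) and the board on the left, centred on (174,276). The scene view agrees with this layout.

Create h.py:
```python
import numpy as np,cv2
from scipy.spatial.transform import Rotation as R
from station import r
def cam(n):
    d=r.get_image(n); return d["image"],np.array(d["mtx"]),np.array(d["position"]),R.from_euler('xyz',d["orientation"],degrees=True).as_matrix()
def wcam():
    s=r.sense(); d=r.get_image("wrist"); M=np.array(d["mount"])
    T=np.eye(4);T[:3,:3]=R.from_euler('xyz',s["ee_rot"],degrees=True).as_matrix();T[:3,3]=s["ee_pos"]
    T=T@M; return d["image"],np.array(d["mtx"]),T[:3,3],T[:3,:3]
def plane(c,uv,z):
    _,K,p,Q=c; v=Q@np.linalg.solve(K,np.r_[uv,1.]); return p+v*(z-p[2])/v[2]
def proj(c,X):
    _,K,p,Q=c; v=K@Q.T@(np.asarray(X)-p); return v[:2]/v[2]
def rect(c,x0,x1,y0,y1,z,s=2000):
    # rectified view at height z: rows down = -x, cols right = -y
    W=np.array([[x1,y1],[x1,y0],[x0,y0],[x0,y1]])
    src=np.float32([proj(c,[a,b,z]) for a,b in W]); w=int((y1-y0)*s);h=int((x1-x0)*s)
    return cv2.warpPerspective(c[0],cv2.getPerspectiveTransform(src,np.float32([[0,0],[w,0],[w,h],[0,h]])),(w,h),flags=cv2.INTER_CUBIC)
def big(mask):
    n,l,st,ce=cv2.connectedComponentsWithStats(mask.astype(np.uint8)); i=1+np.argmax(st[1:,4]); return (l==i).astype(np.uint8)
```

Run:
```python
from h import *
for n in("top","scene"):
    c=cam(n); hsv=cv2.cvtColor(c[0],cv2.COLOR_BGR2HSV)
    def ctr(px,z,rng,rad):
        m=np.zeros(hsv.shape[:2],np.uint8);cv2.circle(m,px,rad,1,-1)
        m=big(m&(cv2.inRange(hsv,*rng)>0)); k=cv2.findContours(m,0,2)[0][0]; k=max(cv2.findContours(m,0,2)[0],key=len)
        P=np.array([plane(c,q[0],z)[:2] for q in k],np.float32); return cv2.minEnclosingCircle(P)
    top=n=="top"
    print(n,"pita",ctr((324,274) if top else (316,227),.027,((8,80,90),(30,255,255)),40))
    print(n,"plate",ctr((488,275) if top else (160,237),.018,((0,0,110),(180,110,255)),60))
    g=[(263,222),(406,236),(396,338),(250,323)] if top else [(247,185),(382,186),(382,270),(237,267)]
    G=np.array([plane(c,q,.034)[:2] for q in g]);print("griddle",G.round(3).tolist(),G.mean(0))
    cv2.imwrite(f"pics/{n}_rect.png",rect(c,.3,.62,.22,.52,.007,1800))
a=cv2.imread("pics/top_rect.png");b=cv2.imread("pics/scene_rect.png");cv2.imwrite("pics/rect.png",cv2.resize(np.hstack([a,b]),(800,427)))
```

```text
top pita ((0.49737751483917236, 0.007863708771765232), 0.05181539058685303)
top plate ((0.4887794256210327, -0.3700217008590698), 0.104650117456913)
griddle [[0.621, 0.146], [0.579, -0.184], [0.349, -0.152], [0.389, 0.177]] [ 0.48471618 -0.00322654]
scene pita ((0.5023424029350281, 0.00874488614499569), 0.05283014848828316)
scene plate ((0.4821898937225342, -0.3673768639564514), 0.18152664601802826)
griddle [[0.365, -0.156], [0.396, 0.186], [0.639, 0.149], [0.605, -0.179]] [5.01273366e-01 1.23732730e-05]
```

View pics/rect.png

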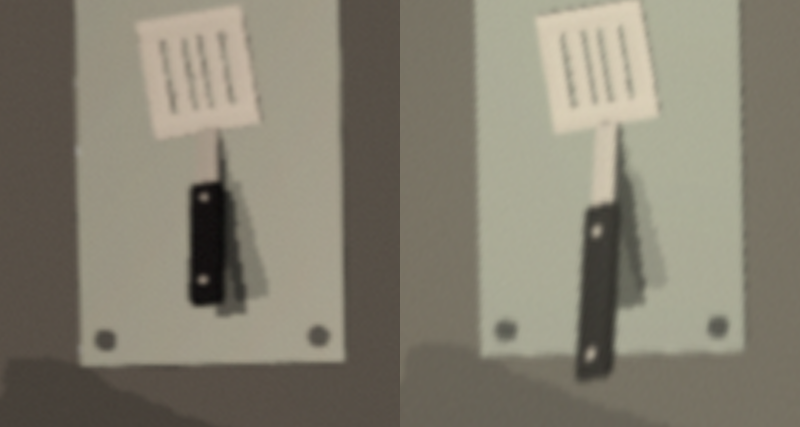

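```bash
cat >> h.py <<'E'
def to(x,y,z,yaw=None):
    s=r.sense(); Q=R.from_euler('xyz',s["ee_rot"],degrees=True).as_matrix()
    d=Q.T@(np.array([x,y,z])-s["ee_pos"]); w=0 if yaw is None else (s["ee_rot"][2]-yaw+180)%360-180
    print("t",round(s["t"],2),"shift",d.round(4),"turn",round(w,1))
def turner(x,y,z,yaw,g=(-.131,.058)):
    # tool pose for turner origin at x,y,z with yaw; g = TCP offset in turner frame (x, z)
    a=np.radians(yaw); to(x+g[0]*np.cos(a),y+g[0]*np.sin(a),z+g[1],yaw)
E
python3 -c "
from h import *
to(.4386,.3515,.16,9)"
```

```text
t 0.2 shift [-0.2532 -0.1229  0.0959] turn 146.5
```

```bash
python3 nudge.py '-0.05 -0.025 0.019 10 1; -0.101 -0.049 0.038 20 1; -0.152 -0.074 0.058 30 1; -0.203 -0.098 0.077 40 1; -0.253 -0.123 0.096 50 1'; python3 nudge.py '0 0 0 10 1; 0 0 0 20 1; 0 0 0 30 1; 0 0 0 40 1; 0 0 0 50 1';python3 nudge.py '0 0 0 10 1; 0 0 0 20 1; 0 0 0 30 1; 0 0 0 40 1; 0 0 0 46.5 1'
python3 - <<'E'
from h import *
to(.4386,.3515,.083,9)
c=wcam(); cv2.imwrite("pics/w1.png",c[0])
E
```

```text
t: 0.82
ee_pos: [0.4395, 0.3504, 0.1599]
ee_rot: [180.0, -0.0, 105.2]
ft_force: [0.7, 1.2, -0.0]
finger_gap: 0.998
grip_force: 0.0
t: 1.45
ee_pos: [0.4384, 0.3518, 0.1602]
ee_rot: [-180.0, 0.0, 55.2]
ft_force: [0.7, 0.6, -0.2]
finger_gap: 1.002
grip_force: 0.0
t: 2.08
ee_pos: [0.4383, 0.3519, 0.1602]
ee_rot: [180.0, 0.0, 8.7]
ft_force: [-0.4, 0.9, 0.8]
finger_gap: 0.998
grip_force: 0.0
t 2.08 shift [0.0003 0.0004 0.0772] turn -0.3
```

View pics/w1.png

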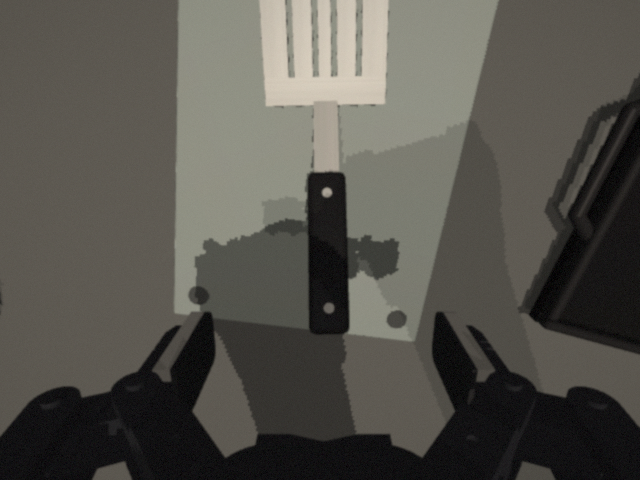

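The wrist view shows the handle lined up with the fingers. Its rivets are at (327,191) and (329,308), its ends at rows 172 and 333, and the blade's rear corners at (266,105) and (386,102).

Run:
```python
from h import *
c=wcam(); cv2.imwrite("pics/w1b.png",c[0])
# heights: point s along slope, turner frame x=-45-s cos30, z=s sin30 (centre line); top +7.5/cos
for uv,z in [((266,105),.007),((386,102),.007),((327.5,173),.005+.025+.007),((329,332),.005+.077+.006)]:
    print(uv,plane(c,np.array(uv,float),z).round(4))
```

```text
(266, 105) [0.5163 0.4028 0.007 ]
(386, 102) [0.53   0.3237 0.007 ]
(327.5, 173) [0.482  0.3562 0.037 ]
(329, 332) [0.4004 0.3434 0.088 ]
```

```bash
python3 nudge.py '0 0.001 0.04 0 1; 0 0.0015 0.08 -0.3 1; 0 0.0015 0.08 -0.3 1; 0 0.0015 0.08 -0.3 0.4; 0 0.0015 0.08 -0.3 0.4' 120; python3 nudge.py '0 0 0 0 0; 0 0 0 0 0; 0 0 0 0 0; 0 0 0 0 0; 0 0 0 0 0' 120; python3 nudge.py '0 0 -0.02 0 0; 0 0 -0.04 0 0; 0 0 -0.06 0 0; 0 0 -0.06 0 0; 0 0 -0.06 0 0'
cat > tilt.py <<'E'
from h import *
s=r.sense(); print(s["ft_force"],s["moment"],s["finger_gap"])
a=cam("top")[0];b=wcam()[0];import sys
cv2.imwrite(f"pics/{sys.argv[1]}.png",cv2.resize(b,(640,480)))
E
python3 tilt.py w2
```

```text
t: 2.8
ee_pos: [0.4396, 0.351, 0.0819]
ee_rot: [-179.9, -0.1, 9.3]
ft_force: [0.6, 0.1, 0.7]
finger_gap: 0.606
grip_force: 0.0
t: 3.42
ee_pos: [0.4385, 0.3506, 0.0804]
ee_rot: [-180.0, 0.0, 9.3]
ft_force: [-2.1, 0.7, 4.1]
finger_gap: 0.239
grip_force: 118.0
t: 4.05
ee_pos: [0.4382, 0.35, 0.1394]
ee_rot: [180.0, 0.1, 9.3]
ft_force: [0.2, -0.2, -2.4]
finger_gap: 0.236
grip_force: 118.2
[ 0.18069163 -0.23270571 -2.42899983] [-0.08595817  0.17641577 -0.01870867] 0.23556256404557305
```

View pics/w2.png

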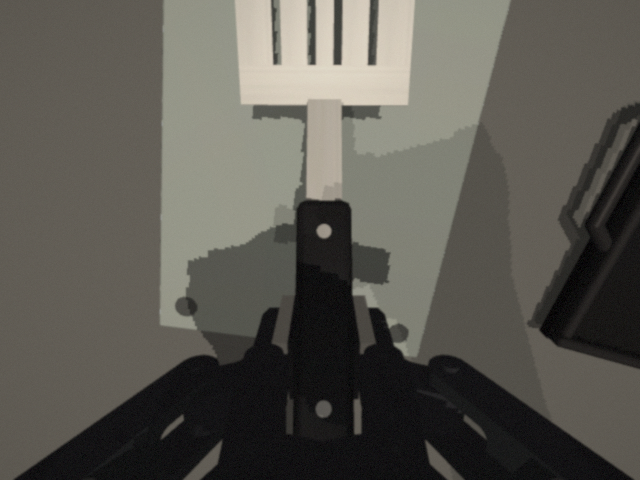

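Lifted and firmly held. The blade's rear edge is at row ~104, columns 241–409, and the rivets are at (324,231) and (323,409).

```bash
cat >> h.py <<'E'
def tiltrow(c,tcp,yaw,x=-45.,h=.058,gz=.080-.005):
    # predicted pixels (left,right) of blade rear corners for nose-down tilts about the grasp point
    a=np.radians(yaw);f=np.array([np.cos(a),np.sin(a),0]);l=np.array([-f[1],f[0],0]);o={}
    for t in(-10,0,10,20,30):
        b=np.radians(t); dx,dz=.131+x/1000,.002-.055
        X=dx*np.cos(b)+dz*np.sin(b);Z=-dx*np.sin(b)+dz*np.cos(b)
        P=np.array(tcp)+f*X+np.array([0,0,-gz+.055+Z]); o[t]=[proj(c,P+l*s).round(0).tolist() for s in(.04,-.04)]
    return o
E
python3 - <<'E'
from h import *
c=wcam();s=r.sense()
print(tiltrow(c,s["ee_pos"],s["ee_rot"][2]))
E
python3 nudge.py '0 0 0 0 0; 0 0 0 0 0; 0 0 0 0 0; 0 0 0 0 0' 20; python3 tilt.py w3
python3 - <<'E'
import cv2,numpy as np
for n in("w2","w3"):
    a=cv2.imread(f"pics/{n}.png",0).astype(int)
    col=a[:200,280]; d=np.diff(col); print(n,[int(np.argmin(a[60:200,x][1:]-a[60:200,x][:-1]))+60 for x in(265,285,385)], [int(x) for x in np.where(np.abs(np.diff(a[95]))>30)[0]])
E
```

```text
{-10: [[229.0, 78.0], [419.0, 78.0]], 0: [[239.0, 99.0], [410.0, 99.0]], 10: [[246.0, 122.0], [402.0, 122.0]], 20: [[252.0, 145.0], [396.0, 145.0]], 30: [[256.0, 169.0], [392.0, 169.0]]}
t: 4.7
ee_pos: [0.4387, 0.3503, 0.1403]
ee_rot: [-180.0, -0.0, 9.3]
ft_force: [0.3, 0.4, -2.5]
finger_gap: 0.239
grip_force: 118.2
[ 0.32489471  0.42399063 -2.46456545] [-0.05172187  0.18144276 -0.04818384] 0.23868223800697524
w2 [104, 104, 104] []
w3 [104, 104, 104] []
```

```bash
python3 nudge.py '0 0 0.045 0 0.0; 0 0 0.045 0 0.2; 0 0 0.045 0 0.22;0 0 0.045 0 0.23' 20|tail -3; python3 nudge.py '0 0 0 0 0.235; 0 0 0 0 0.24' 20|tail -3;python3 nudge.py '0 0 0 0 0.245; 0 0 0 0 0.25' 20|tail -3; python3 tilt.py w4
```

```text
ft_force: [-0.2, -0.2, -1.2]
finger_gap: 0.233
grip_force: 118.1
ft_force: [-0.1, 0.7, -1.9]
finger_gap: 0.244
grip_force: 98.2
ft_force: [-0.3, -0.6, -1.9]
finger_gap: 0.252
grip_force: 74.8
[-0.25557148 -0.62305445 -1.93498072] [ 0.00800381  0.21433373 -0.01982144] 0.251526264925672
```

```bash
cat > row.py <<'E'
from h import *
c=wcam();a=cv2.cvtColor(c[0],cv2.COLOR_BGR2GRAY).astype(int);s=r.sense()
rows=[int(np.argmin(a[44:240,x]-a[40:236,x]))+42 for x in(265,280,375,385)]
o=tiltrow(c,s["ee_pos"],s["ee_rot"][2]);print("rows",rows,"tilt",round(float(np.interp(np.median(rows)-4,[o[t][0][1] for t in o],list(o))),1),"F",s["ft_force"].round(1),"My",s["moment"].round(2),"gap",round(s["finger_gap"],3),"grip",round(s["grip_force"],1),"z",s["ee_pos"][2].round(4),"t",round(s["t"],2))
E
python3 nudge.py '0 0 0 0 0.26; 0 0 0 0 0.26' 20|tail -1;python3 row.py;python3 nudge.py '0 0 0 0 0.265; 0 0 0 0 0.265' 20|tail -1;python3 row.py;python3 nudge.py '0 0 0 0 0.27; 0 0 0 0 0.27' 20|tail -1;python3 row.py
```

```text
grip_force: 51.0
rows [104, 104, 105, 105] tilt 0.7 F [ 0.9  0.1 -1.7] My [-0.03  0.16 -0.03] gap 0.259 grip 51.0 z 0.0952 t 6.2
grip_force: 39.0
rows [104, 104, 105, 105] tilt 0.7 F [-1.  -0.3 -1.6] My [-0.06  0.2  -0.02] gap 0.267 grip 39.0 z 0.0953 t 6.5
grip_force: 26.9
rows [104, 104, 105, 105] tilt 0.2 F [-0.1  0.2 -1.6] My [-0.04  0.13 -0.05] gap 0.267 grip 26.9 z 0.0953 t 6.8
```

```bash
python3 nudge.py '0 0 0 0 0.273; 0 0 0 0 0.273' 20|tail -1;python3 row.py;python3 nudge.py '0 0 0 0 0.2755; 0 0 0 0 0.2755' 20|tail -1;python3 row.py;python3 nudge.py '0 0 0 0 0.2775; 0 0 0 0 0.2775' 20|tail -1;python3 row.py
```

```text
grip_force: 19.6
rows [104, 104, 105, 105] tilt 0.2 F [-0.7  1.  -1.7] My [-0.03  0.14 -0.01] gap 0.278 grip 19.6 z 0.0953 t 7.1
grip_force: 13.5
rows [114, 113, 113, 114] tilt 4.3 F [-0.  -0.3 -1. ] My [-0.05  0.04 -0.05] gap 0.277 grip 13.5 z 0.0953 t 7.4
grip_force: 8.5
rows [114, 113, 113, 113] tilt 4.1 F [-0.7 -0.6 -1.3] My [-0.02  0.12 -0.05] gap 0.279 grip 8.5 z 0.0953 t 7.7
```

Grip force follows the opening in small steps. At about 13 N the turner pivots nose-down in the grip (touching the board at 4°), which gives me a way to tip it. Next I set it flat, grip hard and carry it to the griddle.

```bash
python3 nudge.py '0 0 0.008 0 0.2775; 0 0 0.016 0 0.2775; 0 0 0.016 0 0.2; 0 0 0.016 0 0; 0 0 0.016 0 0' 120;python3 row.py; python3 nudge.py '0 0 -0.03 0 0; 0 0 -0.06 0 0; 0 0 -0.08 0 0; 0 0 -0.08 0 0'|tail -1;python3 row.py; python3 -c "
from h import *
turner(.489,-.0927,.085,83.7,(-.1305,.075))"
```

```text
t: 8.32
ee_pos: [0.4389, 0.3504, 0.0795]
ee_rot: [-180.0, -0.0, 9.3]
ft_force: [-1.0, 0.8, 1.3]
finger_gap: 0.24
grip_force: 117.8
rows [99, 101, 99, 100] tilt -2.1 F [-0.4  0.   1. ] My [0.06 0.01 0.06] gap 0.234 grip 117.8 z 0.0794 t 8.38
grip_force: 118.3
rows [102, 102, 102, 102] tilt -1.9 F [-0.2  0.5 -1.6] My [0.06 0.13 0.01] gap 0.234 grip 118.2 z 0.1592 t 8.93
t 8.93 shift [-0.0569  0.5711 -0.0011] turn -74.4
```

```bash
python3 nudge.py '-0.006 0.057 0 -8 0; -0.012 0.114 0 -18 0; -0.017 0.171 0 -28 0; -0.023 0.228 0 -38 0; -0.029 0.286 0 -48 0'|tail -1; python3 -c "
from h import *
turner(.489,-.0927,.085,83.7,(-.1305,.075))"
```

```text
grip_force: 118.2
t 9.55 shift [-0.23    0.1701 -0.0016] turn -26.3
```

```bash
python3 nudge.py '-0.045 0.034 0 -7 0; -0.09 0.068 0 -14 0; -0.136 0.102 0 -20 0; -0.182 0.136 0 -26.3 0; -0.23 0.17 0 -26.3 0'|tail -1; python3 nudge.py '0 0 0 0 0'|tail -1; python3 -c "
from h import *
turner(.489,-.0927,.040,83.7,(-.1305,.075))
c=cam('top'); s=r.sense()
cv2.imwrite('pics/t5.png',cv2.resize(c[0][180:380,220:440],(660,600),interpolation=cv2.INTER_CUBIC))
w=wcam();cv2.imwrite('pics/w5.png',w[0])
"; python3 row.py
```

```text
grip_force: 118.1
grip_force: 118.1
t 10.3 shift [0.0041 0.0022 0.0433] turn -0.8
rows [102, 102, 102, 102] tilt -0.5 F [-0.5  0.4 -1.3] My [-0.05  0.    0.  ] gap 0.239 grip 118.1 z 0.1581 t 10.45
```

View pics/w5.png

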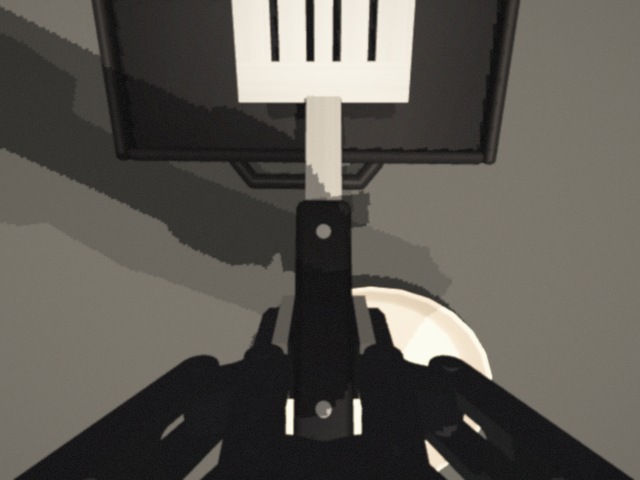

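The wrist view shows the blade level and square to the griddle. The griddle's near outer corners are at (120,158) and (493,162), and the plate is at the lower right.

Run:
```python
from h import *
c=wcam();s=r.sense()
L=plane(c,np.array([119.,158]),.034);Rr=plane(c,np.array([494.,163]),.034);Li=plane(c,np.array([127.,151]),.034)
print(L,Rr,Li,np.linalg.norm(L-Rr)); v=(Rr-L)/np.linalg.norm(Rr-L); yaw=np.degrees(np.arctan2(v[1],v[0]));print("griddle yaw",yaw)
u=np.array([-v[1],v[0],0]); G=(L+Rr)/2+u*.170; print("centre",G)
rear=[plane(c,np.array(p,float),s["ee_pos"][2]-.073) for p in((239,103),(410,103))]; B=sum(rear)/2; d=rear[1]-rear[0]
print("blade yaw",np.degrees(np.arctan2(d[1],d[0]))+90,"rear",B,np.linalg.norm(d)); print("tcp",s["ee_pos"],s["ee_rot"][2])
P=np.array([.500,.008,.0]);
for n,X in(("pita",P),("rear",B)): e=(X-G);print(n,"griddle x,y",e@v,e@u)
```

```text
[ 0.35150015 -0.15074537  0.034     ] [ 0.5839213  -0.18097735  0.034     ] [ 0.35766242 -0.1471557   0.034     ] 0.23437909632547022
griddle yaw -7.41108904818636
centre [0.4896386 0.0027185 0.034    ]
blade yaw 83.31610640544373 rear [ 0.48258689 -0.13462994  0.08536714] 0.08032359305864988
tcp [ 0.47346239 -0.21898438  0.15836714] 83.41995671969957
pita griddle x,y 0.009593590756787689 0.006573869591875094
rear griddle x,y 0.010723431266082951 -0.13711064939489045
```

```bash
python3 nudge.py '0 0 0.025 0.6 0; 0 0 0.045 0.6 0; 0 0 0.055 0.6 0; 0 0 0.055 0.6 0'|sed -n '2p;4p'; python3 nudge.py '0.003 0 0.002 0 0; 0.006 0 0.004 0 0; 0.008 0 0.006 0 0; 0.008 0 0.0065 0 0; 0.008 0 0.0065 0 0'; python3 row.py
```

```text
ee_pos: [0.4736, -0.2195, 0.1038]
ft_force: [-0.6, 0.6, -1.1]
t: 11.62
ee_pos: [0.4748, -0.2127, 0.0979]
ee_rot: [180.0, -0.0, 82.7]
ft_force: [1.1, -0.8, -0.8]
finger_gap: 0.236
grip_force: 118.2
rows [100, 100, 100, 100] tilt -2.9 F [ 0.  -0.1 -0.3] My [-0.02 -0.09 -0.03] gap 0.235 grip 118.2 z 0.0979 t 11.68
```

```bash
python3 nudge.py '0 0 0.0005 0 0; 0 0 0.001 0 0;0 0 0.001 0 0'|grep -E "ft|pos"; python3 row.py;  python3 nudge.py '0 0 0.0005 0 0; 0 0 0.001 0 0;0 0 0.001 0 0'|grep -E "ft|pos"; python3 row.py; python3 -c "
from h import *
c=cam('scene');cv2.imwrite('pics/s6.png',cv2.resize(c[0][170:290,190:350],(800,600),interpolation=cv2.INTER_CUBIC))"
```

```text
ee_pos: [0.4747, -0.2128, 0.0967]
ft_force: [1.0, -0.7, 0.1]
rows [100, 100, 100, 100] tilt -2.9 F [-0.5 -0.8  0.4] My [-0.15 -0.02  0.01] gap 0.236 grip 118.2 z 0.0968 t 12.1
ee_pos: [0.4748, -0.2128, 0.0958]
ft_force: [0.3, -2.5, 0.2]
rows [99, 100, 100, 99] tilt -3.1 F [-0.  -0.8 -0.2] My [-0.27  0.03 -0.02] gap 0.236 grip 118.2 z 0.0958 t 12.53
```

View pics/s6.png

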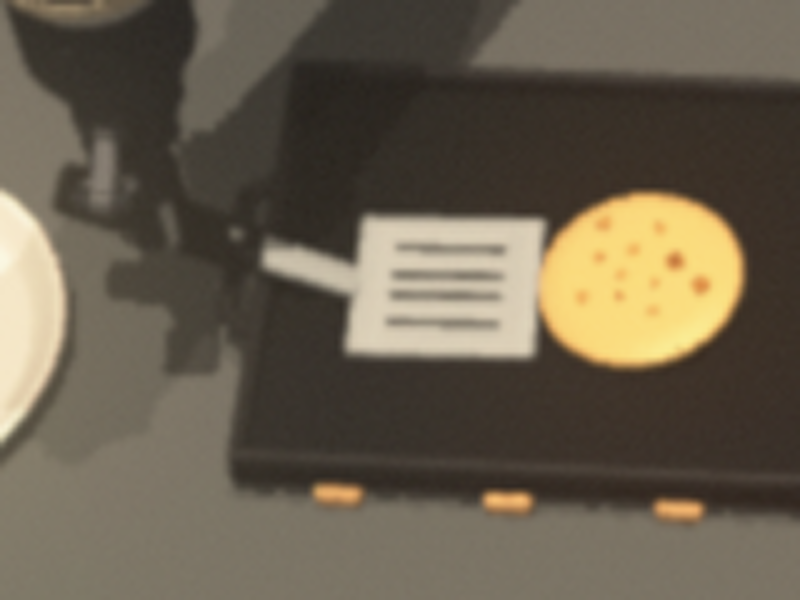

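```bash
python3 nudge.py '0 0 -0.001 0 0.27; 0 0 -0.001 0 0.277;0 0 -0.001 0 0.277; 0 0 -0.001 0 0.277;0 0 -0.001 0 0.2'|tail -1; python3 row.py;  python3 nudge.py '0 0 0.0003 0 0; 0 0 0.0003 0 0;0 0 0.0003 0 0'|grep -E "ft|pos|grip"; python3 row.py
```

```text
grip_force: 117.8
rows [101, 101, 101, 101] tilt -2.4 F [-0.1 -0.7 -0.1] My [-0.02  0.06 -0.01] gap 0.236 grip 117.8 z 0.0968 t 13.25
ee_pos: [0.4747, -0.2127, 0.0965]
ft_force: [-0.8, -0.4, 1.2]
grip_force: 117.8
rows [101, 100, 100, 100] tilt -2.9 F [-0.2 -0.5  1.2] My [-0.09  0.15 -0.02] gap 0.235 grip 117.8 z 0.0965 t 13.68
```

```bash
python3 nudge.py '0.01 0 0 0 0; 0.02 0 0 0 0;0.03 0 0 0 0;0.04 0 0 0 0;0.05 0 0 0 0'|grep -E "ft|pos"; python3 nudge.py '0.01 0 0 0 0; 0.02 0 0 0 0;0.03 0 0 0 0;0.04 0 0 0 0;0.05 0 0 0 0'|grep -E "ft|pos"
cat > pita.py <<'E'
from h import *
G=np.array([.4905,.0005]);a=np.radians(-7.);v=np.array([np.cos(a),np.sin(a)]);u=np.array([-v[1],v[0]])
s=r.sense();B=s["ee_pos"][:2]+.1305*np.array([np.cos(np.radians(s["ee_rot"][2])),np.sin(np.radians(s["ee_rot"][2]))])-G
for n in("top","scene"):
    c=cam(n);h=cv2.cvtColor(c[0],cv2.COLOR_BGR2HSV);W=cv2.inRange(h,(8,80,90),(30,255,255))
    m=np.zeros_like(W);x0,x1=(220,560) if n=="top" else (100,400);y0,y1=(200,360) if n=="top" else (150,300)
    m[y0:y1,x0:x1]=W[y0:y1,x0:x1];m=cv2.morphologyEx(m,cv2.MORPH_OPEN,np.ones((5,5)));m=big(m);k=max(cv2.findContours(m,0,1)[0],key=len)
    z=max(.028,s["ee_pos"][2]-.075+.007);P=np.array([plane(c,q[0],z)[:2] for q in k],np.float32);C,rad=cv2.minEnclosingCircle(P);e=np.array(C)-G
    print(n,np.round(C,4),round(rad,4),"pita griddle",round(e@v,4),round(e@u,4),"blade",round(B@v,4),round(B@u,4))
E
python3 pita.py
```

```text
ee_pos: [0.4812, -0.1622, 0.0965]
ft_force: [-0.1, -2.5, 2.4]
ee_pos: [0.4875, -0.1128, 0.0965]
ft_force: [0.2, -1.6, 1.6]
top [0.5054 0.1089] 0.0516 pita griddle 0.0016 0.1094 blade 0.0114 0.0177
scene [0.5106 0.1103] 0.0534 pita griddle 0.0066 0.1115 blade 0.0114 0.0177
```

```bash
python3 nudge.py '-0.004 0 0 0 0; -0.004 -0.006 0 0 0;0.004 -0.006 0 0 0;0.01 -0.006 0 0 0;0.016 -0.006 0 0 0'|grep -E "ft|pos"; python3 nudge.py '0.006 0 0 0 0; 0.012 0 0 0 0;0.018 0 0 0 0;0.024 0 0 0 0;0.03 0 0 0 0'|grep -E "ft|pos"; python3 pita.py
```

```text
ee_pos: [0.4836, -0.0964, 0.0965]
ft_force: [0.3, -1.6, 2.3]
ee_pos: [0.4873, -0.0667, 0.0965]
ft_force: [-0.6, -1.7, 2.8]
top [0.506  0.1094] 0.0517 pita griddle 0.0021 0.1099 blade 0.0056 0.0634
scene [0.5078 0.1106] 0.0545 pita griddle 0.0038 0.1113 blade 0.0056 0.0634
```

```bash
python3 nudge.py '0.008 0 0 0 0; 0.016 0 0 0 0;0.024 0 0 0 0;0.032 0 0 0 0;0.036 0 0 0 0'|grep -E "ft|pos"; python3 nudge.py '0.004 0 0 0 0; 0.008 0 0 0 0;0.008 0 0 0 0'|grep -E "ft|pos"; python3 pita.py; python3 row.py
```

```text
ee_pos: [0.4919, -0.0305, 0.0964]
ft_force: [-0.1, -2.5, 2.1]
ee_pos: [0.4929, -0.0227, 0.0964]
ft_force: [0.9, 0.5, -0.3]
top [0.5072 0.1   ] 0.0613 pita griddle 0.0044 0.1008 blade 0.0057 0.1078
scene [0.5101 0.1102] 0.0538 pita griddle 0.0061 0.1112 blade 0.0057 0.1078
rows [100, 102, 100, 100] tilt -2.9 F [0.5 1.1 0.1] My [ 0.27 -0.17  0.02] gap 0.238 grip 118.0 z 0.0964 t 17.52
```

```bash
python3 nudge.py '-0.002 0 -0.002 0 0; -0.003 0 -0.006 0 0;-0.003 0 -0.012 0 0;-0.003 0 -0.02 0 0;-0.003 0 -0.028 0 0'|grep -E "ft|pos"; python3 nudge.py '0 0 -0.008 0 0; 0 0 -0.016 0 0;0 0 -0.024 0 0;0 0 -0.032 0 0;0 0 -0.036 0 0'|grep -E "ft|pos"; python3 pita.py; python3 row.py;python3 -c "
from h import *
c=cam('scene');cv2.imwrite('pics/s7.png',cv2.resize(c[0][150:300,200:400],(800,600),interpolation=cv2.INTER_CUBIC))"
```

```text
ee_pos: [0.4925, -0.0264, 0.1252]
ft_force: [0.5, 1.4, -1.6]
ee_pos: [0.4926, -0.0264, 0.1611]
ft_force: [1.4, -0.3, -2.0]
top [0.5049 0.0939] 0.0616 pita griddle 0.0029 0.0944 blade 0.006 0.1041
scene [0.5111 0.1053] 0.0532 pita griddle 0.0076 0.1066 blade 0.006 0.1041
rows [103, 104, 103, 103] tilt -1.4 F [ 0.2  0.7 -1.9] My [-0.25  0.08 -0.  ] gap 0.234 grip 118.0 z 0.1606 t 18.93
```

View pics/s7.png

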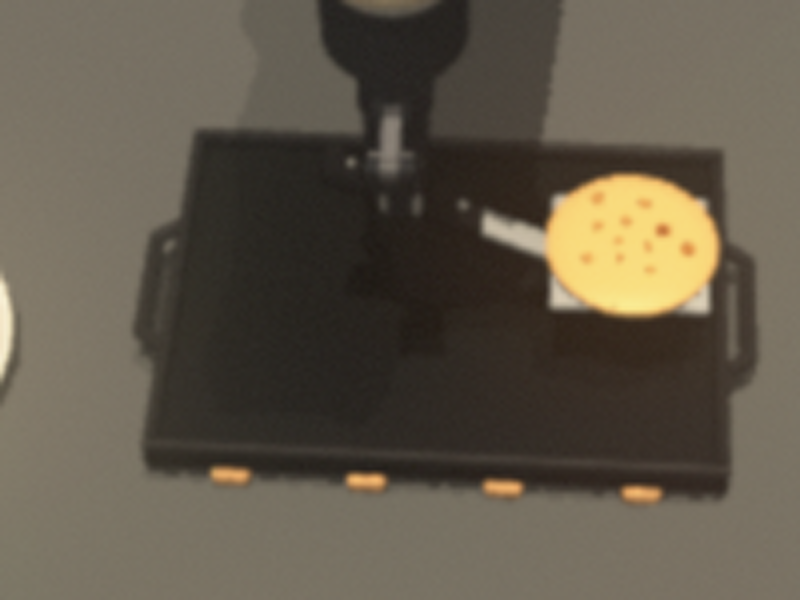

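The scene view shows the pita lying on the blade, lifted clear over the griddle's right end. Next I carry it gently to the plate.

```bash
python3 nudge.py '-0.004 0 0 0 0; -0.014 0 0 0 0;-0.03 0 0 0 0;-0.052 0 0 0 0;-0.076 0 0 0 0'|grep -E "pos"; python3 nudge.py '-0.026 0 0 0 0; -0.052 0 0 0 0;-0.078 0 0 0 0;-0.104 0 0 0 0;-0.13 0 0 0 0'|grep -E "pos"; python3 nudge.py '-0.026 0 0 0 0; -0.052 0 0 0 0;-0.078 0 0 0 0;-0.104 0 0 0 0;-0.13 0 0 0 0'|grep -E "pos"; python3 row.py; python3 -c "
from h import *
to(.4706,-.5095,.12,82.7)"
```

```text
ee_pos: [0.4824, -0.1035, 0.1605]
ee_pos: [0.4656, -0.2329, 0.1605]
ee_pos: [0.4488, -0.3618, 0.1604]
rows [103, 134, 102, 101] tilt -6.2 F [ 0.2 -4.9 -0.8] My [-0.6  -0.02 -0.03] gap 0.235 grip 118.0 z 0.1609 t 20.9
t 20.9 shift [-0.1394  0.0416  0.0414] turn -0.2
```

```bash
python3 nudge.py '-0.006 0.002 0 0 0; -0.02 0.006 0 0 0;-0.04 0.012 0 0 0;-0.064 0.019 0 0 0;-0.088 0.026 0 0 0'|grep -E "pos";  python3 nudge.py '-0.02 0.006 0.003 0 0; -0.035 0.011 0.01 0 0;-0.045 0.014 0.02 0 0;-0.05 0.016 0.03 0 0;-0.051 0.0156 0.041 0 0'|grep -E "pos"; python3 nudge.py '0 0 0 0 0'|grep pos
python3 - <<'E'
from h import *
to(.4706,-.5095,.087,82.7)
w=wcam()[0]; c=cam('scene'); s=c[0][150:300,80:280]
cv2.imwrite('pics/s8.png',np.hstack([cv2.resize(s,(400,300)),cv2.resize(w,(400,300))]))
t=cam("top");cv2.imwrite('pics/t8.png',t[0])
E
```

```text
ee_pos: [0.4651, -0.4511, 0.1604]
ee_pos: [0.4737, -0.5026, 0.1184]
ee_pos: [0.4732, -0.5017, 0.118]
t 22.27 shift [-0.0081 -0.0015  0.031 ] turn 0.1
```

View pics/s8.png

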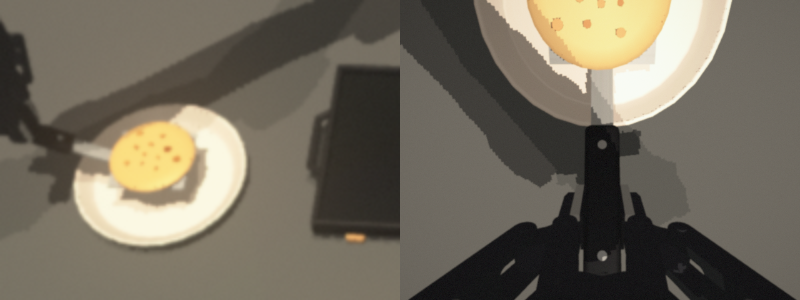

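The pita is on the blade, centred sideways over the plate and slightly back on the blade.

```bash
python3 nudge.py '-0.002 0 0.006 0 0; -0.004 0 0.014 0 0;-0.006 0 0.024 0 0;-0.006 0 0.032 0 0;-0.006 0 0.035 0 0'|grep -E "pos|ft";  python3 nudge.py '0 0 0 0 0.25; 0 0 0 0 0.265;0 0 0 0 0.272;0 0 0 0 0.275'|grep -E "pos|ft|grip"; python3 row.py
```

```text
ee_pos: [0.4725, -0.5084, 0.0834]
ft_force: [-0.2, -0.5, -2.0]
ee_pos: [0.473, -0.5088, 0.0847]
ft_force: [0.7, -0.3, -1.0]
grip_force: 14.5
rows [127, 141, 198, 195] tilt 26.7 F [-0.5 -0.5 -1.7] My [-0.14 -0.    0.  ] gap 0.276 grip 14.6 z 0.0848 t 23.6
```

```bash
python3 nudge.py '0.001 0 -0.005 0 0.276; 0.003 0 -0.01 0 0.276;0.005 0 -0.016 0 0.276;0.008 0 -0.022 0 0.276;0.011 0 -0.028 0 0.276'|grep -E "pos|ft|grip"
python3 - <<'E'
from h import *
w=wcam();s=r.sense();c=cam('scene')
cv2.imwrite('pics/s9.png',np.hstack([cv2.resize(c[0][150:300,80:280],(400,300)),cv2.resize(w[0],(400,300))]))
print(tiltrow(w,s["ee_pos"],s["ee_rot"][2]))
E
```

```text
ee_pos: [0.4743, -0.4977, 0.113]
ft_force: [-0.3, 0.6, -1.6]
grip_force: 12.0
{-10: [[231.0, 80.0], [421.0, 80.0]], 0: [[240.0, 101.0], [411.0, 101.0]], 10: [[247.0, 124.0], [404.0, 124.0]], 20: [[253.0, 147.0], [398.0, 147.0]], 30: [[257.0, 172.0], [393.0, 171.0]]}
```

View pics/s9.png

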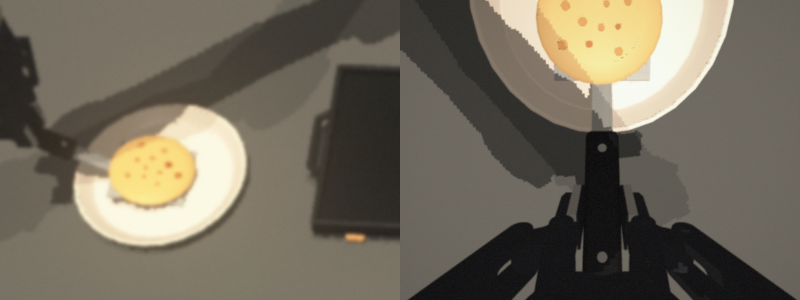

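Both views show the nose on the plate with the blade tilted about 11° (rear corners near (246,128) and (400,128) in the full wrist image). The pita is still on the blade. The pivot works, so I go on to about 24°.

```bash
cat > st.py <<'E'
from h import *
s=r.sense();w=wcam()[0];g=cv2.GaussianBlur(cv2.cvtColor(w,cv2.COLOR_BGR2GRAY),(5,5),0).astype(int)
col=g[150:300,312:334].mean(1);print("handle edge row",150+int(np.argmin(np.diff(col))),"F",s["ft_force"].round(1),"M",s["moment"].round(2),"grip",round(s["grip_force"],1),"tcp",s["ee_pos"].round(4),"t",round(s["t"],2))
c=cam("top");h=cv2.cvtColor(c[0],cv2.COLOR_BGR2HSV)
for nm,rg,z in(("pita",((8,80,90),(30,255,255)),.016),("plate",((0,0,100),(180,255,255)),.018)):
    m=np.zeros(h.shape[:2],np.uint8);m[215:335,430:545]=cv2.inRange(h,*rg)[215:335,430:545];m=cv2.morphologyEx(m,cv2.MORPH_OPEN,np.ones((5,5)));m=big(m)
    k=max(cv2.findContours(m,0,1)[0],key=len);P=np.array([plane(c,q[0],z)[:2] for q in k],np.float32);C,rad=cv2.minEnclosingCircle(P);e=cv2.fitEllipse(P);print(nm,np.round(C,4),round(rad,4),"ellipse",np.round(e[0],4),np.round(e[1],4))
E
python3 st.py
python3 nudge.py '0.002 0 -0.004 0 0.276; 0.004 0 -0.008 0 0.276;0.007 0 -0.012 0 0.276;0.0095 0 -0.016 0 0.276'|grep -E "pos|ft|grip"; python3 st.py; python3 nudge.py '0.003 0 -0.004 0 0.276; 0.006 0 -0.008 0 0.276;0.009 0 -0.013 0 0.276;0.012 0 -0.017 0 0.276'|grep -E "pos|ft|grip"; python3 st.py
```

```text
handle edge row 209 F [-0.7  0.7 -0.5] M [-0.16  0.07  0.01] grip 12.1 tcp [ 0.4747 -0.4977  0.1134] t 24.32
pita [ 0.4848 -0.3807] 0.0526 ellipse [ 0.4847 -0.3804] [0.0988 0.1029]
plate [ 0.4894 -0.37  ] 0.1054 ellipse [ 0.4937 -0.3669] [0.1941 0.2095]
ee_pos: [0.4755, -0.4882, 0.1288]
ft_force: [-0.2, 0.5, -1.2]
grip_force: 12.0
handle edge row 215 F [-0.2  0.5 -1.2] M [-0.06  0.02  0.02] grip 12.0 tcp [ 0.4755 -0.4882  0.1288] t 24.93
pita [ 0.4845 -0.3802] 0.053 ellipse [ 0.4849 -0.3799] [0.0996 0.1038]
plate [ 0.4894 -0.37  ] 0.1054 ellipse [ 0.4934 -0.3664] [0.1944 0.2091]
ee_pos: [0.477, -0.4763, 0.1459]
ft_force: [-0.6, -0.5, -1.7]
grip_force: 12.1
handle edge row 222 F [-0.6 -0.5 -1.7] M [-0.08  0.03  0.04] grip 12.1 tcp [ 0.477  -0.4763  0.1459] t 25.52
pita [ 0.4848 -0.3806] 0.0529 ellipse [ 0.4853 -0.3799] [0.0994 0.1034]
plate [ 0.4894 -0.37  ] 0.1053 ellipse [ 0.4926 -0.3659] [0.1968 0.2067]
```

```bash
python3 nudge.py '0.003 0 -0.004 0 0.276; 0.007 0 -0.009 0 0.276;0.007 0 -0.009 0 0.26; 0.007 0 -0.009 0 0.2; 0.007 0 -0.009 0 0' 120|grep -E "pos|ft|grip"; python3 st.py; python3 nudge.py '-0.003 0 -0.0005 0 0; -0.01 0 -0.0005 0 0;-0.02 0 -0.0005 0 0;-0.03 0 -0.0005 0 0;-0.04 0 -0.0005 0 0'|grep -E "pos|ft|grip"; python3 st.py
```

```text
ee_pos: [0.4778, -0.4698, 0.1544]
ft_force: [1.4, -0.0, -0.6]
grip_force: 117.7
handle edge row 226 F [ 1.4 -0.  -0.6] M [-0.15 -0.07 -0.04] grip 117.7 tcp [ 0.4778 -0.4698  0.1544] t 26.25
pita [ 0.4856 -0.3747] 0.0526 ellipse [ 0.4859 -0.374 ] [0.0983 0.1029]
plate [ 0.4894 -0.37  ] 0.1053 ellipse [ 0.4918 -0.3655] [0.1964 0.2084]
ee_pos: [0.4724, -0.5103, 0.1549]
ft_force: [-0.1, -1.0, -1.5]
grip_force: 117.8
handle edge row 226 F [-0.1 -1.  -1.5] M [-0.06  0.02 -0.03] grip 117.8 tcp [ 0.4724 -0.5103  0.1549] t 26.98
pita [ 0.485 -0.375] 0.0525 ellipse [ 0.4854 -0.375 ] [0.0982 0.1025]
plate [ 0.489  -0.3736] 0.1083 ellipse [ 0.4934 -0.3676] [0.194  0.2135]
```

```bash
python3 nudge.py '-0.01 0 0 0 0; -0.022 0 0 0 0;-0.034 0 0 0 0;-0.046 0 0 0 0;-0.056 0 -0.0005 0 0'|grep -E "pos|ft"; python3 st.py; python3 nudge.py '-0.003 0 -0.01 0 0; -0.01 0 -0.03 0 0;-0.03 0 -0.06 0 0;-0.06 0 -0.09 0 0'|grep -E "pos|ft|grip"; python3 st.py
```

```text
ee_pos: [0.4654, -0.5657, 0.1554]
ft_force: [-0.2, 0.2, -0.8]
handle edge row 225 F [-0.2  0.2 -0.8] M [ 0.24 -0.02  0.08] grip 117.7 tcp [ 0.4654 -0.5657  0.1554] t 27.7
pita [ 0.4855 -0.3722] 0.0499 ellipse [ 0.4857 -0.3725] [0.0965 0.0971]
plate [ 0.4885 -0.3843] 0.1185 ellipse [ 0.4887 -0.3763] [0.2043 0.2255]
ee_pos: [0.4593, -0.6238, 0.2474]
ft_force: [0.2, -1.0, -1.1]
grip_force: 118.5
handle edge row 227 F [ 0.2 -1.  -1.1] M [-0.14 -0.04 -0.03] grip 118.5 tcp [ 0.4593 -0.6238  0.2474] t 28.3
pita [ 0.4855 -0.3722] 0.0499 ellipse [ 0.4857 -0.3725] [0.0966 0.0971]
plate [ 0.4889 -0.3703] 0.1053 ellipse [ 0.4891 -0.3703] [0.2077 0.2078]
```

The pita lies flat on the plate, about 4 mm off centre (fitted radius 49.9 mm), and the plate has not moved. I return the turner.

```bash
python3 nudge.py '0.03 0 -0.01 0 0; 0.08 0 -0.01 0 0;0.14 0 -0.01 0 0;0.2 0 -0.01 0 0;0.26 0 -0.01 0 0'|grep pos; python3 nudge.py '0.06 0 0 0 0; 0.12 0 0 0 0;0.18 0 0 0 0;0.24 0 0 0 0;0.30 0 0 0 0'|grep pos; python3 nudge.py '0.06 0 0 0 0; 0.12 0 0 5 0;0.18 0 0 12 0;0.24 0 0 20 0;0.30 0 0 30 0'|grep pos; python3 -c "
from h import *
to(.482,.3575,.175,9.3)"
```

```text
ee_pos: [0.4912, -0.3632, 0.2552]
ee_pos: [0.5284, -0.066, 0.2556]
ee_pos: [0.566, 0.2311, 0.2555]
t 30.27 shift [ 0.0491 -0.1435  0.0806] turn 43.2
```

```bash
python3 nudge.py '0.01 -0.04 0.01 9 0; 0.02 -0.08 0.02 18 0;0.035 -0.115 0.04 27 0;0.049 -0.1435 0.06 36 0;0.049 -0.1435 0.08 43.2 0'|grep pos; python3 nudge.py '0 0 0 0 0; 0 0 0 0 0'|grep pos; python3 st.py|head -1; python3 -c "
from h import *
to(.482,.3575,.155,9.3)"
```

```text
ee_pos: [0.479, 0.3584, 0.1744]
ee_pos: [0.4826, 0.3544, 0.1763]
handle edge row 227 F [-0.3 -0.7 -1.3] M [0.03 0.08 0.02] grip 118.2 tcp [0.4826 0.3544 0.1763] t 31.15
t 31.25 shift [-0.0006 -0.0032  0.0216] turn 0.3
```

```bash
python3 nudge.py '0 -0.003 0.01 0 0; 0 -0.003 0.021 0 0; 0 -0.003 0.021 0 0.26; 0 -0.003 0.021 0 0.276; 0 -0.003 0.021 0 0.276'|grep -E "pos|ft|grip"; python3 nudge.py '-0.007 0 0.008 0 0.276; -0.014 0 0.016 0 0.276;-0.02 0 0.024 0 0.276;-0.026 0 0.034 0 0.276;-0.032 0 0.044 0 0.276'|grep -E "pos|ft|grip"; python3 st.py|head -1; python3 nudge.py '-0.003 0 0.007 0 0.276; -0.006 0 0.014 0 0.276;-0.009 0 0.021 0 0.276;-0.011 0 0.027 0 0.276;-0.011 0 0.03 0 0.276'|grep -E "pos|ft|grip"; python3 row.py; python3 st.py|head -1
```

```text
ee_pos: [0.4821, 0.3575, 0.1546]
ft_force: [0.3, 0.4, -1.1]
grip_force: 12.2
ee_pos: [0.4497, 0.3522, 0.1097]
ft_force: [0.3, 0.3, 0.1]
grip_force: 11.9
handle edge row 208 F [0.3 0.3 0.1] M [ 0.01 -0.18 -0.04] grip 11.9 tcp [0.4497 0.3522 0.1097] t 32.5
ee_pos: [0.439, 0.3504, 0.0801]
ft_force: [-1.7, -0.9, 2.7]
grip_force: 12.1
rows [102, 101, 102, 101] tilt -0.7 F [-1.6 -0.1  2.1] My [0.03 0.25 0.  ] gap 0.276 grip 12.1 z 0.08 t 33.27
handle edge row 200 F [-1.6 -0.1  2.1] M [0.03 0.25 0.  ] grip 12.1 tcp [0.4391 0.3504 0.08  ] t 33.27
```

```bash
python3 nudge.py '0 0 -0.001 0 0.28; 0 0 -0.001 0 0.3;0 0 -0.001 0 0.4;0 0 -0.001 0 0.6;0 0 -0.001 0 1'|grep -E "grip|gap"; python3 nudge.py '0 0 0 0 1;0 0 0 0 1;0 0 -0.03 0 1; 0 0 -0.08 0 1;0 0 -0.12 0 1'|grep -E "pos|ft|gap"; python3 nudge.py '-0.05 0 -0.02 0 1;-0.05 0 -0.02 0 1;-0.05 0 -0.02 0 1'|grep pos;python3 - <<'E'
from h import *
exec(open("st.py").read())
w=wcam()
# turner check: blade rear-edge corners, by edge search near their predicted pixels (level on the board)
g=cv2.cvtColor(w[0],cv2.COLOR_BGR2GRAY).astype(int)
b=(w[0].min(2)>170).astype(np.uint8);m=big(b);q=cv2.boxPoints(cv2.minAreaRect(cv2.findNonZero(m)))
print([plane(w,p.astype(float),.007).round(4).tolist() for p in q],q.tolist())
c=cam("top");h=rect(c,.3,.64,.22,.52,.007,1000);m=big(h.min(2)>135);rc=cv2.minAreaRect(cv2.findNonZero(m));print(".64-row,.52-col",.64-rc[0][1]/1000,.52-rc[0][0]/1000,rc[1],rc[2])
E
```

```text
finger_gap: 0.793
grip_force: 0.0
ee_pos: [0.4397, 0.3504, 0.2032]
ft_force: [0.4, 0.9, -0.8]
finger_gap: 1.004
ee_pos: [0.3903, 0.3425, 0.2217]
handle edge row 204 F [-0.5  0.2  0. ] M [-0.01 -0.01  0.03] grip 0.0 tcp [0.3903 0.3425 0.2217] t 35.0
pita [ 0.4855 -0.3722] 0.0499 ellipse [ 0.4857 -0.3725] [0.0965 0.0971]
plate [ 0.4888 -0.3701] 0.1059 ellipse [ 0.4888 -0.3705] [0.2078 0.2095]
[[0.5429, 0.408, 0.007], [0.5559, 0.3302, 0.007], [0.5299, 0.3247, 0.007], [0.5166, 0.4048, 0.007]] [[271.0, 0.0], [375.0, 0.0], [375.0, 39.0], [271.0, 39.0]]
.64-row,.52-col 0.5265 0.364 (227.0, 196.0) 90.0
```

The turner stands flat where it began: its rear edge is at (0.523, 0.365) with the right width. The pita and plate are unchanged.

```bash
python3 -c "
from station import r
print(r.hand_in())"
```

```text
the job is handed in; nothing more can be done
None
```

The job is handed in, though the hand-in returned no verdict: the pita lies flat on the plate about 4 mm off centre, and the turner is back flat on the glass board, released, at about 35 s of the 72 s limit.

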